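Hook a vial canister out of the freezing well

TASK

Take the hook rod from its sloping rest and use it to lift the cold vial canister out of the narrow freezing well, then stand the canister upright on the floor of the recess in the white foam block and unhook it; keep it upright throughout, do not drop it and never touch it with the gripper or arm. Finally put the hook rod back into its sloping rest the way it lay at first, hook nose upward, and let go. Leave the tube rack, the foam plug and the bottle where they are.

Things in the scene. Friction and masses are not known exactly. Their poses are not given: they have to be found in the camera images.
- rod: Hook rod, 0.1 kg, lying in its rest. Origin on its axis at the hook's underside; z runs from hook to handle, x is the side the hook's nose points to. Handle: black square bar 16 x 16, flats facing x and y, z = 95 to 170; the part above z = 114 stands clear of the rest. Shaft: 6 mm wire along x = y = 0 below the handle. It starts leaning 35 degrees from vertical, nose side up.
- hook_nose (a point): Tip of the hook's upturned nose, rod (24, 0, 20). The 6 mm wire runs from the shaft along a hook floor (x = 0 to 12, upper face at z = 6), then rises to this nose (wire from x = 21 to 27). The gap between shaft and nose is 18 wide and open towards the handle end.
- rod_top (a point): Centre of the rod handle's upper end (rod z = 170).
- rest: Fixed aluminium trough on a dark 150 x 90 base plate; origin on the bench under the foot point, z up. The rod lies in it with its axis from rest_foot towards (-sin 35deg, 0, cos 35deg), nose towards +x and up, handle flat on the trough floor. Trough reaches 114 along the axis; side walls 26 apart, 6 thick, rising 6 above the rod's axis; open towards (cos 35deg, 0, sin 35deg).
- rest_foot (a point): Where the rod's origin lies when it is in the rest, 35 above the bench; below it is the foot stop that the hook's underside stands on.
- rest_top (a point): Where rod_top lies when the rod is in the rest.
- rest_nose (a point): Where hook_nose lies when the rod is in the rest, nose side up.
- canister: Round steel vial canister, 0.1 to 0.21 kg; origin at the centre of its underside, z up. Body 42 diameter x 40 high, flange 64 diameter at z = 37 to 40, grey caps up to z = 45. A fixed wire bail stands in its y-z plane. It starts hanging by the flange on two ledges in the well, underside 10 above the bench. On a hook it hangs freely by the bail.
- bail (a point): Middle of the bail at its peak, canister (0, 0, 80). The bail is 5 mm wire, so its underside here is at z = 77.5; from the peak it slopes down to (0, +-22, 68), then legs go to (0, +-26, 39).
- well: Fixed, open-topped freezing well, outer 150 x 120, rim 165 above the bench, inside 100 (x) x 70 (y) with upright walls; origin under its centre at the bench. Ledges 9 wide along both y walls, tops at 47, carry the canister's flange. The bail's peak is about 75 below the rim.
- well_mouth (a point): Centre of the well's mouth, at rim height.
- dock: Fixed white foam block 120 x 120 x 45 with a square recess 58 x 58, 20 deep, in the middle of its top; origin at the centre of its underside.
- dock_floor (a point): Centre of the recess floor, 25 above the bench: the canister's origin belongs here.
- tube_rack: Bystander: white foam rack with capped tubes, 110 x 150 x 88 high, origin at the centre of its underside.
- plug: Bystander: white foam plug of the well with a grey knob, 100 x 80 x 55 high, origin at the centre of its underside.
- reagent: Bystander: bottle 60 diameter, 110 high, origin at the centre of its underside.
Not all that is in view belongs to the job. What is shaped like the rod but red or turquoise is not meant.

How it is judged:
On the way, in this order (a step that is already met when the one before it is completed fails the run):
1. the canister hangs on the hook rod, wholly above the well's rim (height (world z) of canister above 0.166 m and contact force between rod and canister above 0.3 N), for 0.2 s.
2. the canister stands upright on the recess floor, off the hook (horizontal distance between canister and dock_floor below 0.012 m and z of canister in the frame of dock_floor between -0.004 and 0.004 m and angle between canister's own z axis and vertical below 0.1 rad and contact force between rod and canister below 0.05 N), for 0.2 s.
At the end, for the whole second after the job is handed in: The canister stands upright (within 0.1 rad) and at rest on the recess floor of the foam block, within 12 mm of its centre and 4 mm in height, not touched by the rod; the hook rod lies at rest in its sloping rest, both ends within 15 mm of their places and the nose upward, within 20 mm of its place (all of step 2 and linear speed of each of canister, rod below 0.02 m/s and distance between rod and rest_foot below 0.015 m and distance between rod_top and rest_top below 0.015 m and distance between hook_nose and rest_nose below 0.02 m).
It fails at once if the gripper or arm touches the canister (contact force between any of the fingers, the arm and canister above 0.5 N).
It fails at once if the canister tips by more than about 45 degrees (angle between canister's own z axis and vertical above 0.8 rad).
It fails at once if the canister is dropped or flung (faster than 0.8 m/s) (linear speed of canister above 0.8 m/s).
It fails at once if the tube rack, plug or bottle is shifted by more than 30 mm (distance of any of tube_rack, plug, reagent from where it was at the start of the episode above 0.03 m).
It also fails if it takes over 72 s, if anything falls off the work surface, if the arm or the gripper's body presses on something with over 40 N, if the wrist force passes 120 N, or if a joint passes its speed limit or range.

ROBOT

A 7-joint arm with a two-finger parallel gripper is mounted at the origin on the work surface. World frame = base frame: x ahead of the robot, y to its left, z up, the work surface at z = 0. Lengths are in m, angles in rad, forces in N, time in s.
With the tool pointing down it reaches from about 0.4 to 0.85 m from the base axis. Payload 10.4 kg.
Tool frame: the origin (TCP) lies where the fingers leave the gripper's body, on its centre line; the fingertips stand 70 mm ahead of it and the grasp point (between the pads) lies 51 mm ahead of it (arm.grasp_offset is the distance from the TCP to the grasp point, in m); z points along the fingers, y is the line along which they close (so a half turn about z gives the same grasp; the last joint's range is limited). The gripper opens to 87 mm and grips with 3 to 60 N. Pads are 19 mm wide; open, the fingers measure 117 mm over their backs; the gripper's body (75 mm by 190 mm) begins 51 mm behind the grasp point.
Start: joints at [1.276, 0.332, -0.065, 1.46, 0.022, 1.35, -0.088], TCP at [0.168, -0.602, 0.292] pointing down, gripper open.
Joint ranges: [-2.6, 2.6], [-0.5, 2.12], [-1.47, 1.34], [0.16, 2.42], [-1.27, 4.41], [0.06, 2.06], [-2.6, 2.6]. Speed limits (rad/s): [2.22, 2.22, 2.79, 2.79, 3.14, 3.14, 3.14].

INTERFACE

Orientations are given as [roll, pitch, yaw] about the fixed x, y, z axes, in that order (R = Rz(yaw) Ry(pitch) Rx(roll)).
In Python, from plant import arm, vision gives the robot as it stands.
- The arm moves only by the tool play_rows, never from a script. Its argument "plan" is a list that holds one entry, the list of rows, each a list of 7 numbers: the turn, a rotation vector about the tool's x, y, z in rad, then the shift along the tool's x, y, z in cm, then the closure in counts, from 0 (fully open) to 255 (shut). A call has 1 to 20 rows; each row shifts and turns the commanded pose from where the row before left it, along the tool's axes as they then stand; what a row does not reach is not made up. A row lasts 1/8 s, in which the tool goes at most 62.5 mm and 10.7 degrees, less where a joint would pass 70% of its speed; a pose out of reach is approached as far as the arm can. A call with a gripper value outside its range is refused whole. The fingers move at their own pace and stop on an object; "squeeze" is the grip in N (left out, the last holds). Time passes only in rows, so rows that do not move let the fingers close. It gives the time, the measured TCP pose, the force, the opening and the grip force at its end, in the units of the state.
- arm.get_obs(): the state, without advancing time (a new reading comes with each control period).
- vision.grab_frame(name): name is "side" or "top"; returns the picture (400x640x3 uint8, red, green, blue); there is no depth.
- vision.calibration(name): a dict with "mtx" (3x3 intrinsics, pixels), "world_from_camera" (4x4, takes a point from camera to world coordinates). Camera axes: x right, y up, looking along -z (the intrinsics and any distortion apply to the point x, -y, -z); pixel columns grow to the right and rows downward; lengths in m; the calibration is good to about 2 mm. A picture is of the moment at which its call begins. calibration takes no time and is no camera call.
- arm.job_done(): hands the job in; it is judged then, once.
Trained networks look in the newest picture that a camera, given by its name, has taken for a name from the list of things; names that differ only in an ending like _2 or _b are one class to them, and where a whole thing is asked for, a point or a joint stands for the part that bears it (a point fixed in the world has none). Each returns a list of dicts, best first, with "confidence" (0 to 1); they miss things now and then, are a little off and sometimes report something else, mostly with a low value. They report only what shows in the picture. A call takes as long as a camera call. They do not tell look-alikes from the thing itself.
- vision.recognise(camera, thing): "extent" ([centre column, centre row, width, height] in pixels, round what is visible of it).
The state is a dict: "clock": time; "joint_positions": joint angles; "qvel": joint speeds; "joint_efforts": joint torques, N m; "ee_pos": TCP position; "tool_rot": TCP orientation; "force": force on the tool from outside, world axes, zero at the start; "moment": the same for the moment, N m; "gripper_width": finger opening in m; "grasp_force": force on a finger pad.
Only numpy, scipy, OpenCV 4.12 (cv2) and the standard library are available. Lean on these libraries where they do the work, as an engineer would, in place of code of your own. Each camera call takes 0.05 s, during which the arm holds its last target. There are 200 camera calls.

## Working session

There is one attempt and no reset: what is moved stays moved. The work goes in short steps, Python scripts to look and compute and a tool call to move; the robot and the scene stay as the last step left them, time stands still between calls to the robot, and variables do not carry over. Pictures are saved under pics/ and viewed, at most 10 in all, crops included, and the job is handed in when it is done.

Besides the shell and the picture viewer there is one more tool, called by a JSON object that holds its "fn" and its "kwargs", one argument or row to a line. play_rows: Moves the arm, as the interface text tells. Its arguments: {"type":"object","properties":{"plan":{"type":"array"},"squeeze":{"type":"number"}},"required":["plan"]}

```bash
mkdir -p pics; ls; python3 - <<'E'
from plant import arm, vision
import cv2, numpy as np
o=arm.get_obs(); print({k:np.round(v,3).tolist() for k,v in o.items()}, arm.grasp_offset)
for n in("side","top"):
    im=vision.grab_frame(n); cv2.imwrite(f"pics/{n}0.png",im[:,:,::-1])
    c=vision.calibration(n); print(n,{k:np.round(v,3).tolist() if not isinstance(v,str) else v for k,v in c.items()})
    for t in["rod","hook_nose","rod_top","rest","canister","bail","well","well_mouth","dock","dock_floor","tube_rack","plug","reagent"]:
        print(n,t,[(np.round(d["extent"]).tolist(),round(d["confidence"],2)) for d in vision.recognise(n,t)[:3]])
print(arm.get_obs()["clock"])
E
```

```text
pics
{'clock': 0.0, 'joint_positions': [1.276, 0.333, -0.065, 1.461, 0.022, 1.35, -0.088], 'qvel': [-0.001, -0.001, -0.001, -0.001, -0.0, -0.003, 0.001], 'joint_efforts': [-0.0, -62.326, 0.024, -38.989, -0.061, 0.04, 0.0], 'ee_pos': [0.168, -0.602, 0.291], 'tool_rot': [-3.14, 0.0, 0.272], 'force': [-0.424, 0.182, 0.225], 'moment': [0.007, -0.005, 0.023], 'grasp_force': 0.0, 'gripper_width': 0.087} 0.051
side {'mtx': [[366.441, 0.0, 313.458], [0.0, 366.441, 206.944], [0.0, 0.0, 1.0]], 'world_from_camera': [[-0.823, 0.367, -0.433, 0.097], [-0.567, -0.518, 0.64, 0.706], [0.011, 0.772, 0.635, 0.805], [0.0, 0.0, 0.0, 1.0]]}
side rod [([316.0, 198.0, 35.0, 27.0], 0.65), ([332.0, 303.0, 19.0, 57.0], 0.58), ([264.0, 376.0, 68.0, 48.0], 0.56)]
side hook_nose [([335.0, 303.0, 18.0, 57.0], 0.74), ([263.0, 376.0, 77.0, 48.0], 0.69), ([336.0, 171.0, 4.0, 16.0], 0.52)]
side rod_top [([266.0, 377.0, 74.0, 41.0], 0.76), ([333.0, 304.0, 18.0, 59.0], 0.73), ([376.0, 249.0, 54.0, 19.0], 0.69)]
side rest [([310.0, 218.0, 55.0, 39.0], 0.85), ([324.0, 192.0, 17.0, 12.0], 0.35)]
side canister []
side bail 
[... 1111 characters left out ...]
 0.72), ([247.0, 204.0, 41.0, 40.0], 0.67)]
top canister [([422.0, 228.0, 14.0, 17.0], 0.6)]
top bail [([424.0, 228.0, 14.0, 18.0], 0.46)]
top well [([427.0, 226.0, 49.0, 53.0], 0.73), ([340.0, 199.0, 33.0, 45.0], 0.59), ([273.0, 146.0, 44.0, 39.0], 0.26)]
top well_mouth [([427.0, 225.0, 53.0, 54.0], 0.87), ([340.0, 200.0, 32.0, 46.0], 0.25)]
top dock [([247.0, 204.0, 43.0, 40.0], 0.85)]
top dock_floor [([249.0, 204.0, 42.0, 40.0], 0.77), ([342.0, 199.0, 29.0, 45.0], 0.67)]
top tube_rack [([274.0, 145.0, 44.0, 42.0], 0.62)]
top plug [([389.0, 154.0, 26.0, 35.0], 0.87), ([275.0, 146.0, 44.0, 37.0], 0.74), ([340.0, 200.0, 29.0, 46.0], 0.26)]
top reagent [([338.0, 134.0, 19.0, 22.0], 0.86)]
1.4
```

```bash
python3 - <<'E'
import cv2
t=cv2.imread("pics/top0.png");s=cv2.imread("pics/side0.png")
cv2.imwrite("pics/t1.png",cv2.resize(t[115:315,190:456],None,fx=3,fy=3,interpolation=cv2.INTER_CUBIC))
cv2.imwrite("pics/s1.png",cv2.resize(s[130:330,190:430],None,fx=3,fy=3,interpolation=cv2.INTER_CUBIC))
E
```

```text
(no output)
```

View pics/t1.png

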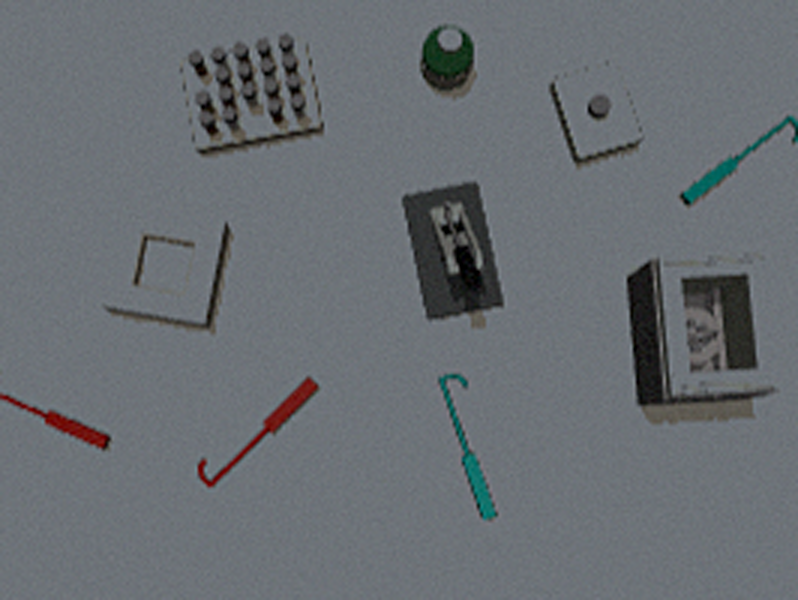

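View pics/s1.png

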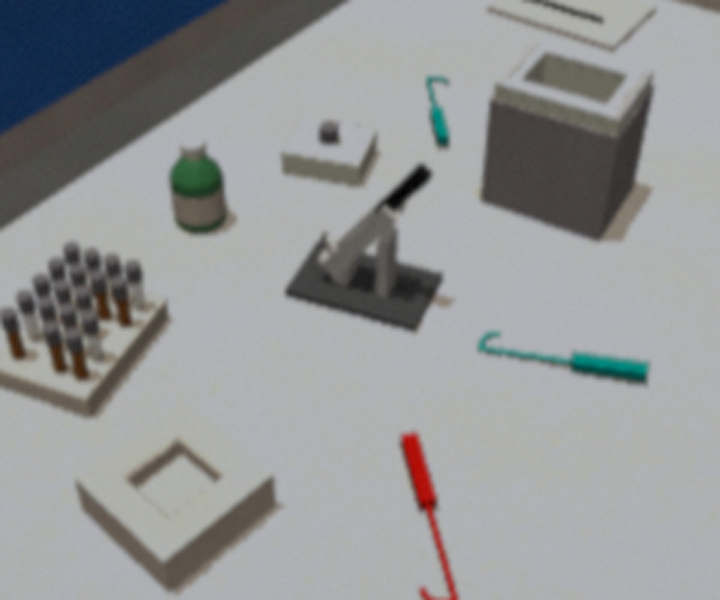

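Top view: the rest is in the middle (crop 455,250; handle to the lower end), the well is on the right (mouth 718,320), and the dock is on the left (165,265). Red and turquoise look-alikes lie around them. In the side view the black handle ends at crop (425,172). Next I'll zoom in to pick corners.

```bash
python3 - <<'E'
import cv2, numpy as np
t=cv2.imread("pics/top0.png");s=cv2.imread("pics/side0.png")
def tile(im,c,r,w=66,h=50):
    k=im[r:r+h,c:c+w].astype(float); lo,hi=np.percentile(k,[.5,99.5]); k=np.clip((k-lo)/(hi-lo),0,1)**.8*255
    return cv2.resize(k.astype(np.uint8),(396,300),interpolation=cv2.INTER_CUBIC)
a=np.vstack([np.hstack([tile(t,395,202),tile(s,345,140)]),np.hstack([tile(t,310,172),tile(s,278,182)])])
cv2.imwrite("pics/z1.png",a)
b=np.vstack([np.hstack([tile(t,215,180),tile(s,212,272)]),np.hstack([tile(t,405,208,33,25),tile(s,300,180,44,33)])])
cv2.imwrite("pics/z2.png",b)
E
```

```text
(no output)
```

View pics/z1.png

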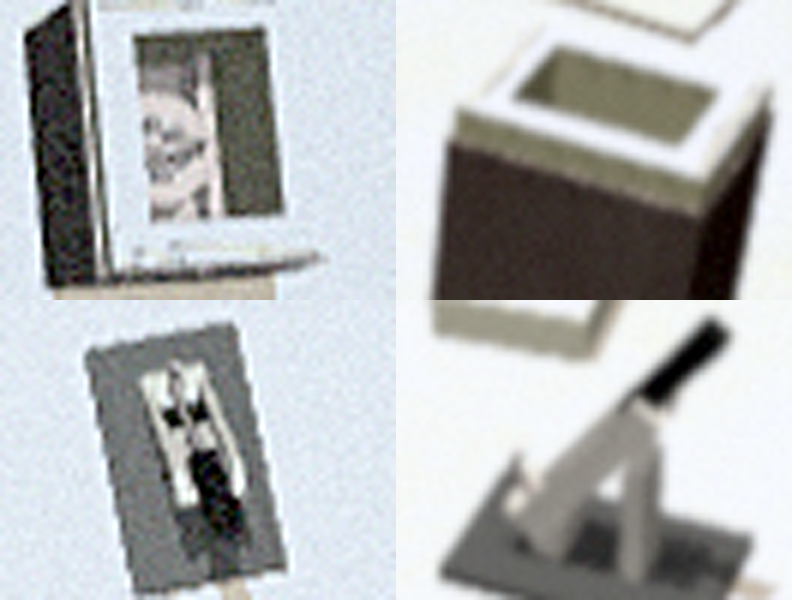

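View pics/z2.png

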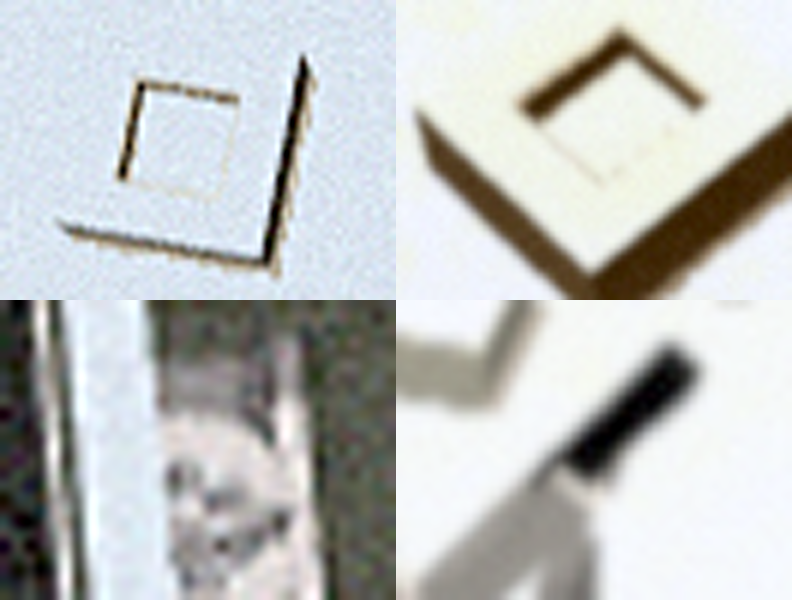

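Picked: well mouth corners, rest plate corners, handle end and dock recess corners. I'll fit poses from both views.

```bash
cat > h.py <<'E'
import numpy as np
from plant import arm, vision
from scipy.optimize import least_squares
C={n:vision.calibration(n) for n in("side","top")}
def proj(n,P):
    T=np.linalg.inv(C[n]["world_from_camera"]); P=np.atleast_2d(P)
    p=P@T[:3,:3].T+T[:3,3]; q=np.c_[p[:,0],-p[:,1],-p[:,2]]@np.array(C[n]["mtx"]).T
    return q[:,:2]/q[:,2:]
def Rz(a): c,s=np.cos(a),np.sin(a); return np.array([[c,-s,0],[s,c,0],[0,0,1]])
def px(b,uv,k=6): return np.array(b)+(np.array(uv,float)+.5)/k-.5
def fit(obs,x0,fixz=None):
    # obs: (cam, local Nx3, pix Nx2); params x,y,yaw,z
    def f(p):
        z=p[3] if fixz is None else fixz
        return np.concatenate([(proj(n,L@Rz(p[2]).T+[p[0],p[1],z])-q).ravel() for n,L,q in obs])
    r=least_squares(f,x0,loss="soft_l1"); return r.x,f(r.x).reshape(-1,2)
E
python3 - <<'E'
from h import *
np.set_printoptions(precision=4,suppress=True)
def rect(a,b): return np.array([[a,b,0],[a,-b,0],[-a,-b,0],[-a,b,0]])/2000
# order TL,TR,BR,BL in top  (+x up,+y left)
w=rect(100,70)
ot=("top",w,px((395,202),[(134,35),(268,27),(286,216),(150,222)]))
sq=px((345,140),[(164,45),(322,92),(284,145),(117,100)])
ip=proj("side",w+[.27,-.28,.165]);print("side rect proj",ip, sq)
from itertools import permutations
best=min(permutations(range(4)),key=lambda p:np.sum((ip-ip.mean(0)-(sq-sq.mean(0))[list(p)])**2))
r=fit([ot,("side",w,sq[list(best)])],[.27,-.28,0,.165]);print("well",r)
d=rect(58,58)
od=("top",d,px((215,180),[(138,80),(240,97),(222,195),(120,180)]))
sq=px((212,272),[(226,30),(126,108),(307,100),(209,185)])
ip=proj("side",d@Rz(-.15).T+[.35,.25,.045])
best=min(permutations(range(4)),key=lambda p:np.sum((ip-ip.mean(0)-(sq-sq.mean(0))[list(p)])**2))
r=fit([od,("side",d,sq[list(best)])],[.35,.2,0,.045]);print("dock",r)
p=rect(150,90)
op=("top",p,px((310,172),[(48+40-0-40,0)]*0+[(88,48),(235,22),(288,270),(135,295)]))
sq=px((278,182),[(44,272),(356,240)])
ip=proj("side",p@Rz(.2).T+[.35,0,.008]);print(ip,sq)
i0=ip[:,0].argmin();i1=ip[:,0].argmax()
r=fit([op,("side",p[[i0,i1]],sq)],[.35,0,.1,.008]);print("plate",r)
# rod top triangulation
q={"side":px((300,180),(290,55),9)}
print(arm.get_obs()["clock"])
for n in q: print(q[n])
E
```

```text
side rect proj [[428.7137 180.3832]
 [436.8328 169.9118]
 [468.7386 180.5562]
 [461.6285 191.898 ]] [[371.9167 147.0833]
 [398.25   154.9167]
 [391.9167 163.75  ]
 [364.0833 156.25  ]]
well (array([ 0.5023, -0.2931,  0.0812,  0.1642]), array([[ 0.0483, -0.3372],
       [-0.1229, -0.1724],
       [-0.0369,  0.096 ],
       [ 0.219 ,  0.2971],
       [-0.6588, -0.1455],
       [-0.2376, -0.1732],
       [ 1.1319, -0.1884],
       [ 0.0518,  0.7807]]))
dock (array([ 0.5666,  0.3086, -0.1291,  0.0419]), array([[ 0.2656,  0.1055],
       [-0.1095, -0.1202],
       [-0.1412,  0.096 ],
       [ 0.1377, -0.0402],
       [-0.8798, -0.0051],
       [-0.137 , -0.0439],
       [ 1.0812,  0.1715],
       [-0.0194, -0.0936]]))
[[347.2826 263.6214]
 [356.8823 243.2981]
 [405.6064 257.9003]
 [398.6713 280.0421]] [[284.9167 226.9167]
 [336.9167 221.5833]]
plate (array([ 0.5982, -0.0218,  0.2156,  0.0054]), array([[-0.1477,  0.1066],
       [ 0.2796, -0.1905],
       [-0.0797, -0.2395],
       [ 0.1398,  0.3716],
       [-0.7255, -0.0756],
       [ 0.5385,  0.1714]]))
1.4
[331.7778 185.6667]
```

```bash
python3 - <<'E'
from h import *
import cv2
np.set_printoptions(precision=4,suppress=True)
yaw=.2156; pc=np.array([.5982,-.0218,0]); R=Rz(yaw); a=np.radians(35)
zr=np.array([-np.sin(a),0,np.cos(a)]); xr=np.array([np.cos(a),0,np.sin(a)]); yr=np.array([0,1,0])
Rr=R@np.c_[xr,yr,zr]
q=px((300,180),(290,55),9)
f=lambda p: (proj("side",pc+R@np.array([p[0],p[1],.035])+Rr@[0,0,.17])-q).ravel()
s=least_squares(f,[0,0]).x; print("dx,dy",s)
s1=least_squares(lambda p:f([p[0],0]),[0]).x; print("dx only",s1,f([s1[0],0]))
foot=pc+R@np.array([s1[0],0,.035]); print("foot",foot,"top",foot+Rr@[0,0,.17])
well=np.array([.5023,-.2931,0]);Rw=Rz(.0812)
im={n:cv2.imread(f"pics/{n}0.png") for n in("top","side")}
def tile(n,c,r,w,h,k,lines):
    g=im[n][r:r+h,c:c+w].astype(float); lo,hi=np.percentile(g,[.5,99.5]); g=np.clip((g-lo)/(hi-lo),0,1)*255
    g=cv2.resize(g.astype(np.uint8),(w*k,h*k),interpolation=cv2.INTER_CUBIC)
    for L,col in lines:
        u=((proj(n,L)-[c,r]+.5)*k-.5).round().astype(int); cv2.polylines(g,[u.reshape(-1,1,2)],False,col,1)
    return g
h=.008; B=lambda z:np.array([[h,h,z],[h,-h,z],[-h,-h,z],[-h,h,z],[h,h,z]])
rod=[(B(.095)@Rr.T+foot,(0,0,255)),(B(.17)@Rr.T+foot,(0,0,255)),(np.array([[0,0,.17],[0,0,.003],[.024,0,.003],[.024,0,.02]])@Rr.T+foot,(0,255,0))]
t=np.linspace(0,6.3,40)
circ=lambda r,z:np.c_[r*np.cos(t),r*np.sin(t),0*t+z]
can=[(circ(.032,.05)@Rw.T+well,(0,0,255)),(np.array([[0,-26,49],[0,-22,78],[0,0,90],[0,22,78],[0,26,49]])/1000@Rw.T+well,(0,255,0)),
 (np.array([[-50,26,47],[50,26,47]])/1000@Rw.T+well,(255,0,0)),(np.array([[-50,-26,47],[50,-26,47]])/1000@Rw.T+well,(255,0,0))]
A=np.hstack([tile("top",325,180,40,50,6,rod),tile("side",285,175,66,50,6,rod)])
D=np.hstack([tile("top",410,204,40,33,9,can),tile("top",410,204,40,33,9,[])])
A=cv2.copyMakeBorder(A,0,0,0,D.shape[1]-A.shape[1],0)
cv2.imwrite("pics/ov.png",np.vstack([A,D]))
E
```

```text
dx,dy [ 0.0356 -0.0057]
dx only [0.0344] [-0.2852  1.1557]
foot [ 0.6318 -0.0144  0.035 ] top [ 0.5366 -0.0353  0.1743]
```

View pics/ov.png

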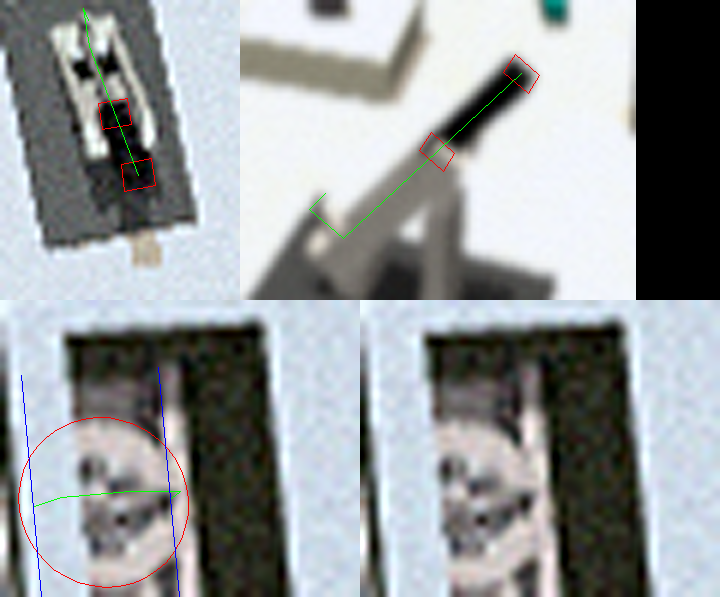

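The overlay matches the rod, canister and bail: the bail is near the well centre and the plane agrees with the well axes. Next is a small row planner.

```bash
cat >> h.py <<'E'
from scipy.spatial.transform import Rotation as Ro, Slerp
YR=.2156; FOOT=np.array([.6315,-.0160,.035]); A=np.radians(35)
zr=np.array([-np.sin(A),0,np.cos(A)]); xr=np.array([np.cos(A),0,np.sin(A)])
RR=Rz(YR)@np.c_[xr,[0,1,0],zr]          # rod axes in rest
FLIP=np.diag([1.,-1,-1])                # tool = rodaxes*FLIP
def rodtcp(o,R,g): return o+R@[0,0,g+.051], R@FLIP   # rod origin o, axes R, grasped at rod z=g
def cur():
    o=arm.get_obs(); return np.array(o["ee_pos"]),Ro.from_euler("xyz",o["tool_rot"]).as_matrix()
def rows(p,R,n,clos,start=None,qr=.01,qt=.05,ramp=4):
    p0,R0=start or cur(); v=np.minimum(1,np.minimum(np.arange(n)+1,n-np.arange(n))/ramp); s=np.cumsum(v)/v.sum()
    sl=Slerp([0,1],Ro.from_matrix([R0,R])); out=[]; P,Q=p0.copy(),R0.copy()
    for k in s:
        t=p0+(p-p0)*k; d=np.round(Q.T@(t-P)*100/qt)*qt; w=np.round(Ro.from_matrix(Q.T@sl(k).as_matrix()).as_rotvec()/qr)*qr
        P=P+Q@d/100; Q=Q@Ro.from_rotvec(w).as_matrix(); out.append([round(float(x),4)+0 for x in (*w,*d)]+[clos])
    print(n,"[["+",".join("["+",".join(f"{x:g}" for x in r)+"]" for r in out)+"]]")
    print("end err mm",np.round((P-p)*1e3,1),"rad",np.round(Ro.from_matrix(Q.T@R).as_rotvec(),4)); return P,Q
E
python3 - <<'E'
from h import *
p,R=rodtcp(FOOT,RR,.242); print(p,cur()[0])
print(Ro.from_matrix(cur()[1].T@R).as_rotvec())
rows(p,R,20,0)
E
```

```text
[ 0.46733295 -0.05195323  0.27501155] [ 0.16781458 -0.60206933  0.29226229]
[-0.01709374  0.61066579  0.05443018]
20 [[[0,0.01,0,0.65,-0.65,0.05,0],[0,0.02,0,1.25,-1.35,0.05,0],[0,0.02,0,1.95,-1.95,0.1,0],[0,0.04,0.01,2.55,-2.65,0.25,0],[0,0.04,0,2.5,-2.7,0.35,0],[0,0.03,0,2.55,-2.65,0.4,0],[-0.01,0.04,0.01,2.45,-2.65,0.5,0],[0,0.03,0,2.45,-2.7,0.6,0],[0,0.04,0,2.45,-2.7,0.65,0],[0,0.04,0.01,2.4,-2.7,0.75,0],[0,0.03,0,2.3,-2.75,0.85,0],[0,0.04,0,2.3,-2.7,0.9,0],[0,0.03,0.01,2.3,-2.75,1,0],[0,0.04,0,2.2,-2.75,1.1,0],[0,0.03,0,2.2,-2.75,1.15,0],[0,0.04,0.01,2.1,-2.75,1.2,0],[-0.01,0.04,0,2.05,-2.75,1.3,0],[0,0.02,0,1.5,-2.1,1.05,0],[0,0.02,0,1,-1.35,0.7,0],[0,0.01,0,0.5,-0.7,0.35,0]]]
end err mm [ 0.1 -0.1  0. ] rad [0.0026 0.0007 0.0041]
```

{"fn": "play_rows", "kwargs": {
  "plan": [
    [[0,0.01,0,0.65,-0.65,0.05,0],[0,0.02,0,1.25,-1.35,0.05,0],[0,0.02,0,1.95,-1.95,0.1,0],[0,0.04,0.01,2.55,-2.65,0.25,0],[0,0.04,0,2.5,-2.7,0.35,0],[0,0.03,0,2.55,-2.65,0.4,0],[-0.01,0.04,0.01,2.45,-2.65,0.5,0],[0,0.03,0,2.45,-2.7,0.6,0],[0,0.04,0,2.45,-2.7,0.65,0],[0,0.04,0.01,2.4,-2.7,0.75,0],[0,0.03,0,2.3,-2.75,0.85,0],[0,0.04,0,2.3,-2.7,0.9,0],[0,0.03,0.01,2.3,-2.75,1,0],[0,0.04,0,2.2,-2.75,1.1,0],[0,0.03,0,2.2,-2.75,1.15,0],[0,0.04,0.01,2.1,-2.75,1.2,0],[-0.01,0.04,0,2.05,-2.75,1.3,0],[0,0.02,0,1.5,-2.1,1.05,0],[0,0.02,0,1,-1.35,0.7,0],[0,0.01,0,0.5,-0.7,0.35,0]]
  ],
  "squeeze": 40
}}

```text
clock: 3.9
ee_pos: [0.4675, -0.0514, 0.275]
tool_rot: [3.136, -0.611, 0.221]
force: [0.5, -0.6, 0.1]
gripper_width: 0.0871
grasp_force: 0.0
```

```bash
python3 - <<'E'
from h import *
p,R=rodtcp(FOOT,RR,.242); print(cur()[0]-p, Ro.from_matrix(cur()[1].T@R).as_rotvec(),arm.get_obs()["joint_positions"])
p,R=rodtcp(FOOT,RR,.143); rows(p,R,9,0,ramp=3)
E
```

```text
[ 1.58778650e-04  5.15600836e-04 -3.96881671e-05] [0.00262551 0.00031536 0.00475035] [ 0.8921345  -0.33368421 -0.62937451  2.22830019 -0.70047444  0.72601809
 -0.69026441]Traceback (most recent call last):
  File "<stdin>", line 3, in <module>
  File "h.py", line 29, in rows
    t=p0+(p-p0)*k; d=np.round(Q.T@(t-P)*100/qt)*qt; w=np.round(Ro.from_matrix(Q.T@sl(k).as_matrix()).as_rotvec()/qr)*qr
                                                                                  ~~^^^
  File "scipy/spatial/transform/_rotation.pyx", line 3816, in scipy.spatial.transform._rotation.Slerp.__call__
ValueError: Interpolation times must be within the range [0, 1], both inclusive.
```

{"fn": "play_rows", "kwargs": {
  "plan": [
    [[0,0,0,0,0,0.5,0],[0,0,0.005,0,-0.05,1.2,0],[0,0,0,0,0,1.6,0],[0,0,0,0,0,1.6,0],[0,0,0,0,0,1.6,0],[0,0,0,0,0,1.6,0],[0,0,0,0,0,1.2,0],[0,0,0,0,0,0.6,0],[0,0,0,0,0,0,0]]
  ]
}}

```text
clock: 5.03
ee_pos: [0.5227, -0.0398, 0.1933]
tool_rot: [3.141, -0.609, 0.213]
force: [0.1, 0.9, 0.0]
gripper_width: 0.0867
grasp_force: 0.0
```

```bash
sed -i 's/s=np.cumsum(v)\/v.sum()/s=np.minimum(1,np.cumsum(v)\/v.sum())/' h.py; python3 - <<'E'
from h import *
import cv2
p,R=rodtcp(FOOT,RR,.143); print((cur()[0]-p)@R*1e3, Ro.from_matrix(cur()[1].T@R).as_rotvec(),arm.get_obs()["joint_positions"],arm.get_obs()["force"])
t=vision.grab_frame("top")[:,:,::-1];s=vision.grab_frame("side")[:,:,::-1]
g=[cv2.resize(t[180:240,310:376],None,fx=6,fy=6,interpolation=2),cv2.resize(s[165:225,285:351],None,fx=6,fy=6,interpolation=2)]
g[0]=cv2.convertScaleAbs(g[0],alpha=2)
cv2.imwrite("pics/g1.png",np.hstack(g))
E
```

```text
[-0.43386174 -0.02636039  0.41439077] [ 0.00175724  0.00137171 -0.00186619] [ 0.90945566 -0.04490952 -0.80063726  2.2163077  -0.53250584  0.42084879
 -0.82797277] [0.08625995 0.87780773 0.00974594]
```

View pics/g1.png

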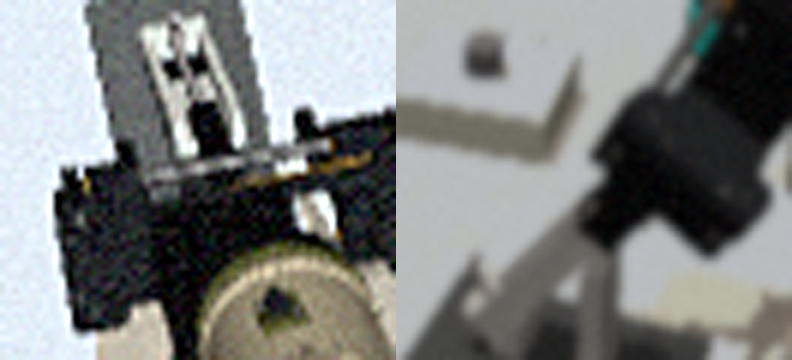

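The gripper sits at the end of the trough with the fingers astride the handle (top tile around 215,150), so I'll close.

{"fn": "play_rows", "kwargs": {
  "plan": [
    [[0,0,0,0,0,0,120],[0,0,0,0,0,0,180],[0,0,0,0,0,0,255],[0,0,0,0,0,0,255],[0,0,0,0,0,0,255],[0,0,0,0,0,0,255],[0,0,0,0,0,0,255],[0,0,0,0,0,0,255]]
  ],
  "squeeze": 50
}}

```text
clock: 6.12
ee_pos: [0.5228, -0.0396, 0.1939]
tool_rot: [3.14, -0.61, 0.215]
force: [-0.4, 0.8, -0.6]
gripper_width: 0.0157
grasp_force: 50.0
```

Gripped, opening 15.7 mm. Now lift normal to the trough and swing upright to a spot above the well's near side.

```bash
cat >> h.py <<'E'
WELL=np.array([.5023,-.2931,0]); RW=Rz(.0812); G=.143
DOCK=np.array([.5666,.3086,.025])
E
python3 - <<'E'
from h import *
p,R=cur(); s=(p+R@[.10,0,0],R)
p,R=rodtcp(WELL+RW@[-.036,0,.22],RW,G); print(p)
rows(p,R,20,255,start=s)
E
```

```text
[ 0.46641862 -0.29601999  0.414     ]
20 [[[0,-0.01,0,-0.1,0.35,-0.35,255],[0,-0.02,0.01,-0.2,0.7,-0.7,255],[0,-0.02,0,-0.3,1.05,-1.1,255],[-0.01,-0.04,0.01,-0.4,1.4,-1.4,255],[0,-0.04,0.01,-0.5,1.45,-1.35,255],[0,-0.03,0,-0.5,1.45,-1.35,255],[0,-0.04,0.01,-0.55,1.4,-1.35,255],[0,-0.03,0.01,-0.6,1.45,-1.3,255],[-0.01,-0.04,0.01,-0.65,1.45,-1.3,255],[0,-0.03,0,-0.65,1.45,-1.3,255],[0,-0.04,0.01,-0.7,1.5,-1.2,255],[0,-0.04,0.01,-0.7,1.45,-1.25,255],[-0.01,-0.03,0.01,-0.75,1.5,-1.15,255],[0,-0.04,0,-0.8,1.5,-1.15,255],[0,-0.03,0.01,-0.8,1.45,-1.1,255],[0,-0.04,0.01,-0.85,1.55,-1.1,255],[-0.01,-0.04,0.01,-0.9,1.5,-1.05,255],[0,-0.02,0,-0.65,1.15,-0.75,255],[0,-0.02,0.01,-0.45,0.75,-0.5,255],[0,-0.01,0,-0.25,0.4,-0.25,255]]]
end err mm [-0.1 -0.   0.2] rad [ 0.0014  0.0007 -0.0014]
```

{"fn": "play_rows", "kwargs": {
  "plan": [
    [[0,0,0,0.3,0,0,255],[0,0,0,0.7,0,0,255],[0,0,0,1,0,0,255],[0,0,0,1.5,0,0,255],[0,0,0,1.5,0,0,255],[0,0,0,1.5,0,0,255],[0,0,0,1.5,0,0,255],[0,0,0,1,0,0,255],[0,0,0,0.7,0,0,255],[0,0,0,0.3,0,0,255]]
  ]
}}

```text
clock: 7.38
ee_pos: [0.603, -0.0221, 0.2513]
tool_rot: [3.14, -0.61, 0.215]
force: [0.1, -0.1, -1.1]
gripper_width: 0.0157
grasp_force: 50.0
```

{"fn": "play_rows", "kwargs": {
  "plan": [
    [[0,-0.01,0,-0.1,0.35,-0.35,255],[0,-0.02,0.01,-0.2,0.7,-0.7,255],[0,-0.02,0,-0.3,1.05,-1.1,255],[-0.01,-0.04,0.01,-0.4,1.4,-1.4,255],[0,-0.04,0.01,-0.5,1.45,-1.35,255],[0,-0.03,0,-0.5,1.45,-1.35,255],[0,-0.04,0.01,-0.55,1.4,-1.35,255],[0,-0.03,0.01,-0.6,1.45,-1.3,255],[-0.01,-0.04,0.01,-0.65,1.45,-1.3,255],[0,-0.03,0,-0.65,1.45,-1.3,255],[0,-0.04,0.01,-0.7,1.5,-1.2,255],[0,-0.04,0.01,-0.7,1.45,-1.25,255],[-0.01,-0.03,0.01,-0.75,1.5,-1.15,255],[0,-0.04,0,-0.8,1.5,-1.15,255],[0,-0.03,0.01,-0.8,1.45,-1.1,255],[0,-0.04,0.01,-0.85,1.55,-1.1,255],[-0.01,-0.04,0.01,-0.9,1.5,-1.05,255],[0,-0.02,0,-0.65,1.15,-0.75,255],[0,-0.02,0.01,-0.45,0.75,-0.5,255],[0,-0.01,0,-0.25,0.4,-0.25,255]]
  ]
}}

```text
clock: 9.88
ee_pos: [0.4661, -0.2964, 0.4142]
tool_rot: [3.141, 0.001, 0.079]
force: [0.4, -0.1, -0.2]
gripper_width: 0.0156
grasp_force: 50.0
```

```bash
python3 - <<'E'
from h import *
import cv2
np.set_printoptions(precision=4,suppress=True)
p,R=cur(); tp,tR=rodtcp(WELL+RW@[-.036,0,.22],RW,G); print((p-tp)*1e3, Ro.from_matrix(R.T@tR).as_rotvec())
Rr=R@FLIP; o=p-Rr@[0,0,G+.051]; print("rod origin",o)
rod=[np.array([[0,0,.114],[0,0,.003],[.012,0,.003],[.024,0,.008],[.024,0,.02]])@Rr.T+o]
out=[]
for n in("top","side"):
    im=vision.grab_frame(n)[:,:,::-1].copy(); c,r=proj(n,o+[0,0,.03])[0].round().astype(int)-[33,30]
    k=cv2.resize(im[r:r+60,c:c+66],None,fx=6,fy=6,interpolation=2)
    if n=="top":k=cv2.convertScaleAbs(k,alpha=2)
    k2=k.copy()
    for L in rod: cv2.polylines(k2,[((proj(n,L)-[c,r]+.5)*6).astype(int).reshape(-1,1,2)],False,(0,0,255),1)
    out+= [k2 if n=="top" else np.hstack([k2])]
    if n=="side": raw=k
cv2.imwrite("pics/w1.png",np.hstack(out))
E
```

```text
[-0.3254 -0.3393  0.2355] [ 0.0011  0.0012 -0.0017]
rod origin [ 0.4659 -0.2966  0.2202]
```

View pics/w1.png

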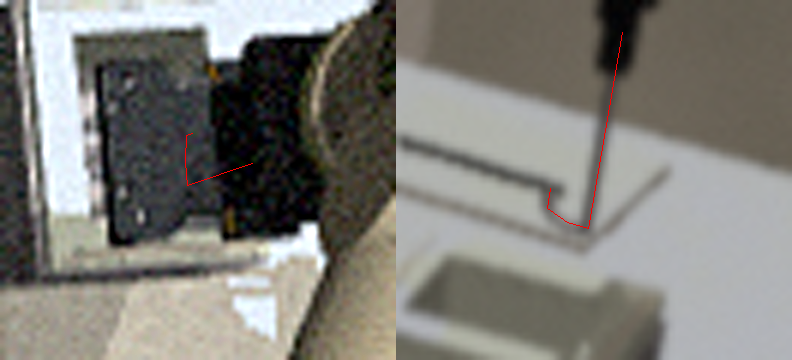

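The hook hangs nose-forward above the well's near side, within about 2 mm of the model (side tile 583,232). Lowering it beside the bail.

{"fn": "play_rows", "kwargs": {
  "plan": [
    [[0,0,0,-0.1,-0.03,0.3,255],[0,0,0,-0.15,0,0.8,255],[0,0,0,0,0,1.3,255],[0,0,0,0,0,1.6,255],[0,0,0,0,0,1.6,255],[0,0,0,0,0,1.6,255],[0,0,0,0,0,1.6,255],[0,0,0,0,0,1.3,255],[0,0,0,0,0,1,255],[0,0,0,0,0,1,255],[0,0,0,0,0,1,255],[0,0,0,0,0,0.8,255],[0,0,0,0,0,0.6,255],[0,0,0,0,0,0.4,255],[0,0,0,0,0,0,255]]
  ]
}}

```text
clock: 11.85
ee_pos: [0.4636, -0.2962, 0.265]
tool_rot: [3.14, 0.001, 0.08]
force: [0.2, 0.4, -0.5]
gripper_width: 0.0156
grasp_force: 50.0
```

{"fn": "play_rows", "kwargs": {
  "plan": [
    [[0,0,0,0,0,0.3,255],[0,0,0,0,0,0.3,255],[0,0,0,0,0,0.25,255],[0,0,0,0.2,0,0,255],[0,0,0,0.4,0,0,255],[0,0,0,0.4,0,0,255],[0,0,0,0.4,0,0,255],[0,0,0,0.4,0,0,255],[0,0,0,0.4,0,0,255],[0,0,0,0.4,0,0,255],[0,0,0,0.2,0,0,255],[0,0,0,0.1,0,0,255],[0,0,0,0,0,0,255]]
  ]
}}

```text
clock: 13.48
ee_pos: [0.4925, -0.2939, 0.2566]
tool_rot: [3.14, 0.001, 0.08]
force: [0.1, 0.3, -1.4]
gripper_width: 0.016
grasp_force: 50.0
```

{"fn": "play_rows", "kwargs": {
  "plan": [
    [[0,0,0,0,0,-0.4,255],[0,0,0,0,0,-0.6,255],[0,0,0,0,0,-0.6,255],[0,0,0,0,0,-0.4,255],[0,0,0,0,0,-0.3,255],[0,0,0,0,0,-0.3,255],[0,0,0,0,0,-0.2,255],[0,0,0,0,0,-0.2,255],[0,0,0,0,0,0,255],[0,0,0,0,0,0,255]]
  ]
}}

```text
clock: 14.72
ee_pos: [0.4925, -0.2939, 0.2865]
tool_rot: [3.14, 0.001, 0.08]
force: [0.4, -0.9, -3.0]
gripper_width: 0.0161
grasp_force: 50.0
```

```bash
python3 - <<'E'
from h import *
import time
for i in range(3):
    vision.grab_frame("top"); o=arm.get_obs(); print(np.round(o["force"],2),np.round(o["moment"],3))
E
```

```text
[ 0.01  0.42 -2.53] [ 0.033 -0.003  0.019]
[-0.34 -0.17 -2.09] [-0.03   0.064 -0.017]
[ 0.33 -0.39 -2.69] [-0.008  0.027  0.013]
```

{"fn": "play_rows", "kwargs": {
  "plan": [
    [[0,0,0,0,0,-0.2,255],[0,0,0,0,0,-0.4,255],[0,0,0,0,0,-0.6,255],[0,0,0,0,0,-0.8,255],[0,0,0,0,0,-1,255],[0,0,0,0,0,-1,255],[0,0,0,0,0,-1,255],[0,0,0,0,0,-1,255],[0,0,0,0,0,-1,255],[0,0,0,0,0,-1,255],[0,0,0,0,0,-1,255],[0,0,0,0,0,-1,255],[0,0,0,0,0,-1,255],[0,0,0,0,0,-1,255],[0,0,0,0,0,-1,255],[0,0,0,0,0,-1,255],[0,0,0,0,0,-1,255],[0,0,0,0,0,-1,255],[0,0,0,0,0,-0.6,255],[0,0,0,0,0,-0.3,255]]
  ]
}}

```text
clock: 17.38
ee_pos: [0.4927, -0.2936, 0.456]
tool_rot: [3.14, 0.0, 0.08]
force: [0.4, 0.9, -2.8]
gripper_width: 0.0157
grasp_force: 50.0
```

{"fn": "play_rows", "kwargs": {
  "plan": [
    [[0,0,0,0,0,-0.3,255],[0,0,0,0,0,-0.2,255],[0,0,0,0,0,0,255],[0,0,0,0,0,0,255],[0,0,0,0,0,0,255]]
  ]
}}

```text
clock: 18.0
ee_pos: [0.4926, -0.2937, 0.4605]
tool_rot: [3.14, 0.001, 0.08]
force: [-0.6, -0.4, -2.5]
gripper_width: 0.016
grasp_force: 50.0
```

```bash
python3 - <<'E'
from h import *
import cv2
np.set_printoptions(precision=4,suppress=True)
p,R=cur();Rr=R@FLIP; o=p-Rr@[0,0,G+.051]; print(o,arm.get_obs()["force"])
n="side"; im=vision.grab_frame(n)[:,:,::-1].copy(); c,r=proj(n,o-[0,0,.01])[0].round().astype(int)-[45,45]
k=cv2.resize(im[r:r+90,c:c+90],None,fx=6,fy=6,interpolation=2)
L=np.array([[0,0,.114],[0,0,.003],[.012,0,.003],[.024,0,.008],[.024,0,.02]])@Rr.T+o
t=np.linspace(0,6.3,40); cb=o+Rr@[.010,0,-.0715]; print("can",cb)
for L in (L,cb+np.c_[.032*np.cos(t),.032*np.sin(t),0*t+.04],cb+np.c_[.021*np.cos(t),.021*np.sin(t),0*t]):
    cv2.polylines(k,[((proj(n,L)-[c,r]+.5)*6).astype(int).reshape(-1,1,2)],False,(0,0,255),1)
cv2.imwrite("pics/l1.png",k)
E
```

```text
[ 0.4925 -0.2939  0.2665] [-0.595  -0.3796 -2.4514]
can [ 0.5024 -0.2932  0.195 ]
```

View pics/l1.png

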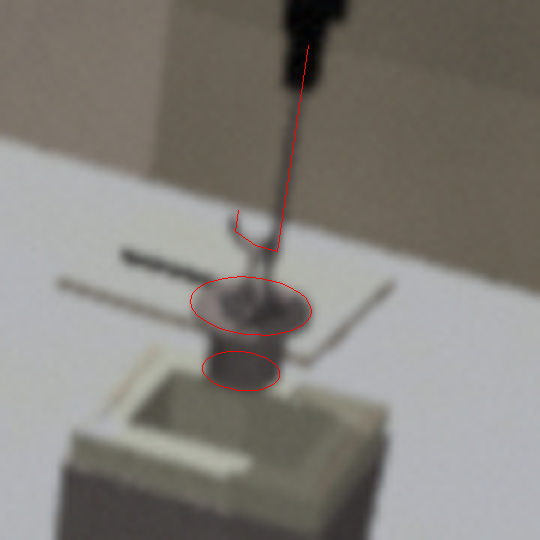

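The canister hangs upright on the hook above the rim: the flange (255,305) and underside (241,372) match the prediction. Carrying it to the dock.

{"fn": "play_rows", "kwargs": {
  "plan": [
    [[0,0,0,0.04,-0.225,0,255],[0,0,0,0.09,-0.45,0,255],[0,0,0,0.13,-0.675,0,255],[0,0,0,0.17,-0.9,0,255],[0,0,0,0.21,-1.125,0,255],[0,0,0,0.26,-1.35,0,255],[0,0,0,0.3,-1.575,0,255],[0,0,0,0.34,-1.8,0,255],[0,0,0,0.34,-1.8,0,255],[0,0,0,0.34,-1.8,0,255],[0,0,0,0.34,-1.8,0,255],[0,0,0,0.34,-1.8,0,255],[0,0,0,0.34,-1.8,0,255],[0,0,0,0.34,-1.8,0,255],[0,0,0,0.34,-1.8,0,255],[0,0,0,0.34,-1.8,0,255],[0,0,0,0.34,-1.8,0,255],[0,0,0,0.34,-1.8,0,255],[0,0,0,0.34,-1.8,0,255],[0,0,0,0.34,-1.8,0,255]]
  ]
}}

```text
clock: 20.55
ee_pos: [0.5251, 0.0081, 0.4602]
tool_rot: [3.14, 0.001, 0.08]
force: [0.4, 0.8, -3.2]
gripper_width: 0.0153
grasp_force: 50.0
```

{"fn": "play_rows", "kwargs": {
  "plan": [
    [[0,0,0,0.34,-1.8,0,255],[0,0,0,0.34,-1.8,0,255],[0,0,0,0.34,-1.8,0,255],[0,0,0,0.34,-1.8,0,255],[0,0,0,0.34,-1.8,0,255],[0,0,0,0.34,-1.8,0,255],[0,0,0,0.34,-1.8,0,255],[0,0,0,0.34,-1.8,0,255],[0,0,0,0.34,-1.8,0,255],[0,0,0,0.34,-1.8,0,255],[0,0,0,0.34,-1.8,0,255],[0,0,0,0.34,-1.8,0,255],[0,0,0,0.34,-1.8,0,255],[0,0,0,0.3,-1.575,0,255],[0,0,0,0.26,-1.35,0,255],[0,0,0,0.21,-1.125,0,255],[0,0,0,0.17,-0.9,0,255],[0,0,0,0.13,-0.675,0,255],[0,0,0,0.09,-0.45,0,255],[0,0,0,0.04,-0.225,0,255]]
  ]
}}

```text
clock: 23.05
ee_pos: [0.5575, 0.3075, 0.4598]
tool_rot: [3.14, 0.001, 0.08]
force: [-1.1, -0.4, -2.9]
gripper_width: 0.0158
grasp_force: 50.0
```

{"fn": "play_rows", "kwargs": {
  "plan": [
    [[0,0,0,0,0,0.3,255],[0,0,0,0,0,0.6,255],[0,0,0,0,0,1,255],[0,0,0,0,0,1,255],[0,0,0,0,0,1,255],[0,0,0,0,0,1,255],[0,0,0,0,0,1,255],[0,0,0,0,0,1,255],[0,0,0,0,0,1,255],[0,0,0,0,0,1,255],[0,0,0,0,0,0.9,255],[0,0,0,0,0,0.6,255],[0,0,0,0,0,0.3,255],[0,0,0,0,0,0,255],[0,0,0,0,0,0,255]]
  ]
}}

```text
clock: 24.92
ee_pos: [0.5574, 0.3074, 0.3531]
tool_rot: [3.14, 0.0, 0.08]
force: [0.8, -0.7, -3.3]
gripper_width: 0.0158
grasp_force: 50.0
```

```bash
python3 - <<'E'
from h import *
import cv2
np.set_printoptions(precision=4,suppress=True)
p,R=cur();Rr=R@FLIP; o=p-Rr@[0,0,G+.051]; cb=o+Rr@[.010,0,-.0715]; print(o,"can",cb,(cb-DOCK)*1e3,arm.get_obs()["force"])
t=np.linspace(0,6.3,40); q=.029*np.array([[1,1,0],[1,-1,0],[-1,-1,0],[-1,1,0],[1,1,0]])@Rz(-.1291).T+[*DOCK[:2],.045]
out=[]
for n,k6 in(("side",6),("top",6)):
    im=vision.grab_frame(n)[:,:,::-1].copy(); c,r=proj(n,cb)[0].round().astype(int)-[33,42]
    k=cv2.resize(im[r:r+80,c:c+66],None,fx=6,fy=6,interpolation=2)
    if n=="top":k=cv2.convertScaleAbs(k,alpha=2)
    L=np.array([[0,0,.114],[0,0,.003],[.012,0,.003],[.024,0,.008],[.024,0,.02]])@Rr.T+o
    for L in (L,cb+np.c_[.032*np.cos(t),.032*np.sin(t),0*t+.04],cb+np.c_[.021*np.cos(t),.021*np.sin(t),0*t],q):
        cv2.polylines(k,[((proj(n,L)-[c,r]+.5)*6).astype(int).reshape(-1,1,2)],False,(0,0,255),1)
    out.append(k)
cv2.imwrite("pics/d1.png",np.hstack(out))
E
```

```text
[0.5574 0.3071 0.1591] can [0.5674 0.3079 0.0876] [ 0.75   -0.7404 62.5537] [ 0.8357 -0.6824 -3.2956]
```

View pics/d1.png

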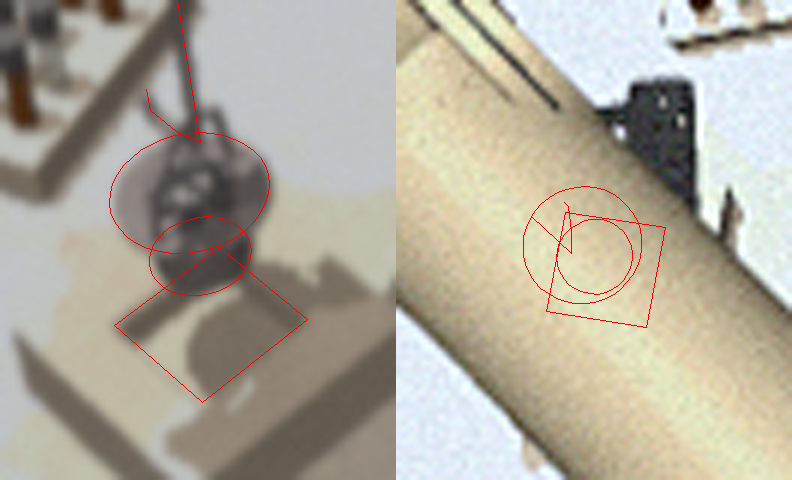

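In the side view the canister is centred over the recess, in line with the model. Lowering until it stands.

{"fn": "play_rows", "kwargs": {
  "plan": [
    [[0,0,0,0,0,0.3,255],[0,0,0,0,0,0.6,255],[0,0,0,0,0,0.8,255],[0,0,0,0,0,0.8,255],[0,0,0,0,0,0.8,255],[0,0,0,0,0,0.6,255],[0,0,0,0,0,0.4,255],[0,0,0,0,0,0.4,255],[0,0,0,0,0,0.3,255],[0,0,0,0,0,0.3,255],[0,0,0,0,0,0.3,255],[0,0,0,0,0,0.3,255],[0,0,0,0,0,0.3,255],[0,0,0,0,0,0.3,255],[0,0,0,0,0,0.3,255],[0,0,0,0,0,0.2,255],[0,0,0,0,0,0,255],[0,0,0,0,0,0,255]]
  ]
}}

```text
clock: 27.28
ee_pos: [0.5573, 0.3072, 0.2828]
tool_rot: [3.14, 0.001, 0.08]
force: [-0.7, 0.9, -0.4]
gripper_width: 0.0154
grasp_force: 50.0
```

```bash
python3 - <<'E'
from h import *
import cv2
np.set_printoptions(precision=4,suppress=True)
p,R=cur();Rr=R@FLIP; o=p-Rr@[0,0,G+.051]; cb=np.array(DOCK); print(o,arm.get_obs()["force"])
t=np.linspace(0,6.3,40)
n="side";im=vision.grab_frame(n)[:,:,::-1].copy(); c,r=proj(n,cb)[0].round().astype(int)-[33,45]
k=cv2.resize(im[r:r+66,c:c+66],None,fx=8,fy=8,interpolation=2)
L=np.array([[0,0,.114],[0,0,.003],[.012,0,.003],[.024,0,.008],[.024,0,.02]])@Rr.T+o
for L in (L,cb+np.c_[.032*np.cos(t),.032*np.sin(t),0*t+.04],cb+np.array([[0,0,.08],[0,0,.075]])):
    cv2.polylines(k,[((proj(n,L)-[c,r]+.5)*8).astype(int).reshape(-1,1,2)],False,(0,0,255),1)
cv2.imwrite("pics/d2.png",k)
for i in range(2):
    vision.grab_frame("side"); print(arm.get_obs()["force"])
E
```

```text
[0.5573 0.307  0.0888] [-0.6551  0.8709 -0.3795]
[ 0.1433 -0.5563 -1.4131]
[-0.3124  0.33   -0.7435]
```

View pics/d2.png

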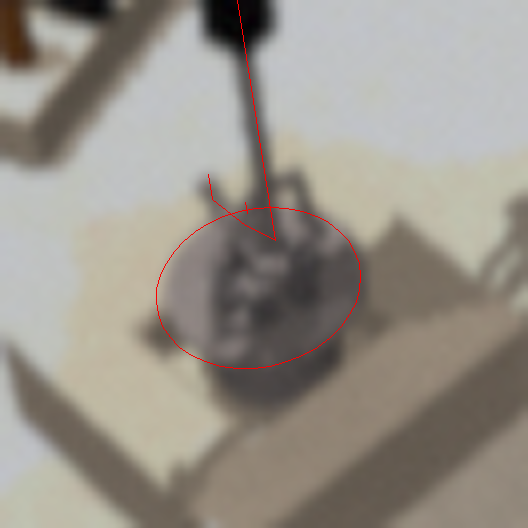

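The canister stands in the recess and the force is back to the rod's own weight. Lower the nose below the bail.

{"fn": "play_rows", "kwargs": {
  "plan": [
    [[0,0,0,0,0,0.2,255],[0,0,0,0,0,0.3,255],[0,0,0,0,0,0.3,255],[0,0,0,0,0,0.25,255],[0,0,0,0,0,0.1,255],[0,0,0,0,0,0,255],[0,0,0,0,0,0,255]]
  ]
}}

```text
clock: 28.3
ee_pos: [0.5573, 0.3072, 0.2713]
tool_rot: [3.14, 0.001, 0.08]
force: [-0.3, -0.4, -1.1]
gripper_width: 0.0159
grasp_force: 50.0
```

{"fn": "play_rows", "kwargs": {
  "plan": [
    [[0,0,0,-0.2,0,0,255],[0,0,0,-0.3,0,0,255],[0,0,0,-0.3,0,0,255],[0,0,0,-0.3,0,0,255],[0,0,0,0,0,0,255]]
  ]
}}

```text
clock: 28.92
ee_pos: [0.5461, 0.3063, 0.2713]
tool_rot: [3.14, 0.001, 0.08]
force: [-0.1, -0.6, -1.4]
gripper_width: 0.0156
grasp_force: 50.0
```

{"fn": "play_rows", "kwargs": {
  "plan": [
    [[0,0,0,-0.3,0,0,255],[0,0,0,-0.4,0,0,255],[0,0,0,-0.4,0,0,255],[0,0,0,-0.5,0,0,255],[0,0,0,-0.5,0,0,255],[0,0,0,-0.4,0,0,255],[0,0,0,-0.3,0,0,255],[0,0,0,0,0,0,255]]
  ]
}}

```text
clock: 29.92
ee_pos: [0.5183, 0.304, 0.2713]
tool_rot: [3.14, 0.001, 0.08]
force: [0.3, 0.3, -1.3]
gripper_width: 0.0154
grasp_force: 50.0
```

{"fn": "play_rows", "kwargs": {
  "plan": [
    [[0,0,0,0,0,-0.3,255],[0,0,0,0,0,-0.6,255],[0,0,0,0,0,-1,255],[0,0,0,0,0,-1.5,255],[0,0,0,0,0,-1.5,255],[0,0,0,0,0,-1.5,255],[0,0,0,0,0,-1.5,255],[0,0,0,0,0,-1.5,255],[0,0,0,0,0,-1.2,255],[0,0,0,0,0,-0.8,255],[0,0,0,0,0,-0.4,255],[0,0,0,0,0,0,255]]
  ]
}}

```text
clock: 31.42
ee_pos: [0.5185, 0.3043, 0.3892]
tool_rot: [3.14, 0.001, 0.08]
force: [-0.0, -0.3, -1.7]
gripper_width: 0.0157
grasp_force: 50.0
```

```bash
python3 - <<'E'
from h import *
np.set_printoptions(precision=4,suppress=True)
o=arm.get_obs(); print(o["clock"],o["force"],cur()[0])
vision.grab_frame("side"); 
for t in("canister","dock"): print(t,[(np.round(d["extent"]).tolist(),round(d["confidence"],2)) for d in vision.recognise("side",t)[:2]])
print(proj("side",[DOCK+[0,0,.02],DOCK+[0,0,.08]]))
# path: above-rest pose, 100mm off along trough normal
p,R=rodtcp(FOOT+RR@[.10,0,0.004],RR,.143)
rows(p,R,20,255,ramp=5)
E
```

```text
31.425 [-0.0477 -0.3205 -1.6904] [0.5185 0.3043 0.3892]
canister [([251.0, 284.0, 24.0, 26.0], 0.8)]
dock [([248.0, 294.0, 69.0, 64.0], 0.65)]
[[247.6809 288.2458]
 [245.1601 272.8559]]
20 [[[0,0.01,0,0.05,0.4,0.15,255],[0,0.01,0,0.15,0.85,0.35,255],[0,0.03,-0.01,0.2,1.25,0.5,255],[0.01,0.03,-0.01,0.25,1.65,0.7,255],[0,0.03,0,0.25,2.1,0.85,255],[0,0.04,-0.01,0.2,2.1,0.85,255],[0,0.04,-0.01,0.15,2.1,0.85,255],[0.01,0.04,-0.01,0.1,2.05,0.85,255],[0,0.04,-0.01,0.05,2.1,0.85,255],[0,0.04,-0.01,0,2.15,0.85,255],[0,0.03,0,-0.05,2.1,0.85,255],[0.01,0.04,-0.01,-0.1,2.1,0.85,255],[0,0.04,-0.01,-0.15,2.1,0.85,255],[0,0.04,-0.01,-0.2,2.1,0.8,255],[0.01,0.04,-0.01,-0.25,2.1,0.8,255],[0,0.03,0,-0.3,2.1,0.75,255],[0,0.04,-0.01,-0.25,1.7,0.6,255],[0,0.02,-0.01,-0.2,1.25,0.45,255],[0,0.01,0,-0.2,0.85,0.3,255],[0,0.01,0,-0.05,0.45,0.15,255]]]
end err mm [ 0.  -0.2  0.2] rad [ 0.0033  0.0014 -0.0012]
```

{"fn": "play_rows", "kwargs": {
  "plan": [
    [[0,0.01,0,0.05,0.4,0.15,255],[0,0.01,0,0.15,0.85,0.35,255],[0,0.03,-0.01,0.2,1.25,0.5,255],[0.01,0.03,-0.01,0.25,1.65,0.7,255],[0,0.03,0,0.25,2.1,0.85,255],[0,0.04,-0.01,0.2,2.1,0.85,255],[0,0.04,-0.01,0.15,2.1,0.85,255],[0.01,0.04,-0.01,0.1,2.05,0.85,255],[0,0.04,-0.01,0.05,2.1,0.85,255],[0,0.04,-0.01,0,2.15,0.85,255],[0,0.03,0,-0.05,2.1,0.85,255],[0.01,0.04,-0.01,-0.1,2.1,0.85,255],[0,0.04,-0.01,-0.15,2.1,0.85,255],[0,0.04,-0.01,-0.2,2.1,0.8,255],[0.01,0.04,-0.01,-0.25,2.1,0.8,255],[0,0.03,0,-0.3,2.1,0.75,255],[0,0.04,-0.01,-0.25,1.7,0.6,255],[0,0.02,-0.01,-0.2,1.25,0.45,255],[0,0.01,0,-0.2,0.85,0.3,255],[0,0.01,0,-0.05,0.45,0.15,255]]
  ]
}}

```text
clock: 34.08
ee_pos: [0.6006, -0.0234, 0.2549]
tool_rot: [3.139, -0.61, 0.213]
force: [0.1, 0.4, -0.9]
gripper_width: 0.016
grasp_force: 50.0
```

```bash
python3 - <<'E'
from h import *
p=np.array([.5228,-.0396,.1939]); R=Ro.from_euler("xyz",[3.14,-.61,.215]).as_matrix()
c,Q=cur(); print(c, Ro.from_matrix(Q.T@R).as_rotvec())
# remaining shift in target tool axes
print("to go cm", R.T@(p-c)*100)
s=rows(p+R@[.03,0,-.003],R,9,255,ramp=3,qr=.005)
E
```

```text
[ 0.60063854 -0.02344913  0.25493234] [ 0.00172266 -0.00028193 -0.00143642]
to go cm [-10.01190343  -0.08347744   0.44852385]
9 [[[0,0,0,-0.35,0,0,255],[0,0,0,-0.65,0,0,255],[0,0,0,-1,0,0.05,255],[0,0,0,-1,-0.05,0,255],[0,0,0,-1,0,0.05,255],[0,0,0,-1,0,0,255],[0,0,0,-1,0,0.05,255],[0,0,0,-0.7,0,0,255],[0,0,0,-0.3,0,0,255]]]
end err mm [ 0.2 -0.2  0. ] rad [ 0.0017 -0.0003 -0.0014]
```

{"fn": "play_rows", "kwargs": {
  "plan": [
    [[0,0,0,-0.4,-0.05,0,255],[0,0,0,-0.8,0,0.05,255],[0,0,0,-1,0,0,255],[0,0,0,-1,0,0.05,255],[0,0,0,-1,0,0,255],[0,0,0,-1,0,0.05,255],[0,0,0,-1,0,0,255],[0,0,0,-0.8,0,0,255],[0,0,0,-0.6,-0.03,0,255],[0,0,0,-0.6,0,0,255],[0,0,0,-0.5,0,0,255],[0,0,0,-0.5,0,0,255],[0,0,0,-0.3,0,0,255],[0,0,0,-0.2,0,0,255],[0,0,0,-0.2,0,0,255],[0,0,0,-0.1,0,0,255],[0,0,0,0,0,0,255]]
  ]
}}

```text
clock: 36.2
ee_pos: [0.5214, -0.0392, 0.1966]
tool_rot: [3.139, -0.61, 0.214]
force: [0.1, 0.2, -0.4]
gripper_width: 0.0155
grasp_force: 50.0
```

{"fn": "play_rows", "kwargs": {
  "plan": [
    [[0,0,0,0,0,0.1,255],[0,0,0,0,0,0.1,255],[0,0,0,0,0,0.1,255],[0,0,0,0,0,0,255],[0,0,0,0,0,0,255]]
  ]
}}

```text
clock: 36.83
ee_pos: [0.5231, -0.0388, 0.1942]
tool_rot: [3.139, -0.61, 0.214]
force: [-1.5, -0.4, -0.6]
gripper_width: 0.0158
grasp_force: 50.0
```

{"fn": "play_rows", "kwargs": {
  "plan": [
    [[0,0,0,0,0,0,200],[0,0,0,0,0,0,150],[0,0,0,0,0,0,80],[0,0,0,0,0,0,0],[0,0,0,0,0,0,0],[0,0,0,0,0,0,0],[0,0,0,0,0,0,0],[0,0,0,0,0,0,0]]
  ]
}}

```text
clock: 37.83
ee_pos: [0.5231, -0.0388, 0.1942]
tool_rot: [3.139, -0.61, 0.214]
force: [0.6, -0.3, -0.1]
gripper_width: 0.0802
grasp_force: 0.0
```

{"fn": "play_rows", "kwargs": {
  "plan": [
    [[0,0,0,0,0,-0.4,0],[0,0,0,0,0,-1,0],[0,0,0,0,0,-2,0],[0,0,0,0,0,-2,0],[0,0,0,0,0,-2,0],[0,0,0,0,0,-2,0],[0,0,0,0,0,-2,0],[0,0,0,0,0,-1.5,0],[0,0,0,0,0,-0.8,0],[0,0,0,0,0,-0.3,0],[0,0,0,0,0,0,0],[0,0,0,0,0,0,0]]
  ]
}}

```text
clock: 39.33
ee_pos: [0.4446, -0.0555, 0.3085]
tool_rot: [3.14, -0.61, 0.214]
force: [-0.2, 0.5, -0.5]
gripper_width: 0.0874
grasp_force: 0.0
```

```bash
python3 - <<'E'
from h import *
import cv2
im=vision.grab_frame("side"); i0=cv2.imread("pics/side0.png")[:,:,::-1]
def cen(m):
    k=m[178:232,305:342].max(2)<70; v,u=np.nonzero(k); return k.sum(),u.mean()+305,v.mean()+178,u.max()+305,v.min()+178
reg=lambda m:m[180:232,290:340].astype(float)
d=np.abs(reg(im)-reg(i0)).mean(2); print("diff mean/max rest",d.mean(),d.max(), np.argwhere(d>60)[:10].tolist())
print(cen(i0),cen(im))
for t in("canister","dock","rod"): print(t,[(np.round(d["extent"],1).tolist(),round(d["confidence"],2)) for d in vision.recognise("side",t)[:3]])
T=vision.grab_frame("top");t0=cv2.imread("pics/top0.png")[:,:,::-1]
d=np.abs(T[180:208,325:360].astype(float)-t0[180:208,325:360]).mean(2);print(d.mean(),d.max())
for t in("canister","dock"): print(t,[(np.round(d["extent"],1).tolist(),round(d["confidence"],2)) for d in vision.recognise("top",t)[:2]])
print(proj("top",[DOCK+[0,0,.04],DOCK+[0,0,.02]]),proj("side",DOCK+[0,0,.04]))
E
```

```text
diff mean/max rest 7.036025641025642 23.333333333333332 []
(np.int64(403), np.float64(320.2133995037221), np.float64(218.78163771712158), np.int64(335), np.int64(186)) (np.int64(334), np.float64(320.92215568862275), np.float64(217.35928143712576), np.int64(335), np.int64(186))
canister [([311.0, 218.3, 49.7, 42.8], 0.62), ([248.1, 284.5, 24.0, 24.3], 0.61)]
dock [([248.6, 295.6, 63.5, 62.2], 0.68)]
rod [([266.4, 375.9, 71.5, 48.2], 0.93), ([324.9, 190.6, 17.2, 12.1], 0.47)]
5.523469387755102 64.0
canister [([243.8, 201.7, 20.6, 16.3], 0.8)]
dock [([245.0, 203.3, 47.4, 37.8], 0.94), ([341.2, 199.9, 32.0, 45.0], 0.31)]
[[243.51314754 201.53455376]
 [244.4713791  202.43919393]] [[246.86364888 283.25632688]]
```

The rod image matches the start and the canister sits at the dock centre in both views, so I'm handing in.

```bash
python3 -c "
from plant import arm
print(arm.job_done())"
```

```text
the job is handed in; nothing more can be done
None
```

I handed the job in at about 39.6 s; no verdict came back. The canister stands unhooked in the dock recess, within about 1 mm of centre in the final top view. The hook rod lies in its rest as it did in the first picture, released.

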